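Level the dipper rack in the pastry kitchen

TASK

Hang the two large measuring dippers on the pivoting bar by their hooks, one after the other, one at each end between the pair of collars there, so that the bar comes to rest level. Leave the small dipper standing where it is.

Things in the scene. Friction and masses are not known exactly. Their poses are not given: they have to be found in the camera images.
- dipper_a: Large steel measuring dipper, upright: flat-bottomed cup, diameter 64, height 56. Handle strap (14 wide in y) rises at its -x side, bends over the cup's axis into a roof-shaped hook open to +x: peak z 130, lip at x +16 ends at z 103; a hung 12 mm rod's axis lies at z 120, x 0. On the peak a black grip 18 (x) x 14 (y), z 130 to 182, over the centre of mass. 200 g. Origin: centre of underside, z up.
- dipper_b: The other large steel measuring dipper, the same as dipper_a in size, shape, mass (within 4 percent) and axes. The two may go at either end. Between the hook's lip (z 103 mm) and the cup's rim (z 56 mm) the space is open, so the bar can pass in from the dipper's +x; then lower the dipper to seat the hook.
- dipper_small: Small steel dipper of the same make, about 90 g, standing upright, not to be hung: cup diameter 44 mm, height 34 mm, black grip from 85 to 137 mm above its underside. Origin: centre of the cup's underside, z up.
- bar: Round steel bar, diameter 12, length 360, axis z 210 mm. Origin: its middle, at the pivot; y along it (+y robot's left), x away from robot = pivot axis. Hanging places y +130 and -130, each between dark collars (diameter 22, 4 thick, at 110 and 150). Sprung level; one large dipper tips it to its stop, 10 degrees (places -/+22 mm); equal loads level it. Fixed post 35 to 55 mm behind its middle, 227 high.
There are look-alikes about, which are no part of the job. Leave any blue or red look-alike of the dipper_a alone.

How it is judged (in metres and radians):
On the way:
1. one large dipper hangs on the bar, released (((contact force between dipper_a and bar above 0.4 N and height (world z) of dipper_a above 0.03 m and contact force between the fingers and dipper_a below 0.1 N) or (contact force between dipper_b and bar above 0.4 N and height (world z) of dipper_b above 0.03 m and contact force between the fingers and dipper_b below 0.1 N))), for 0.2 s.
At the end, for the whole second after the job is handed in: Both large dippers hang by their hooks on the bar, one at each end within 25 mm of the hanging place, upright within 11 degrees, at rest; the bar is level within 6 degrees; the small dipper stands within 40 mm of where it was (contact force between each of dipper_a, dipper_b and bar above 0.4 N and height (world z) of each of dipper_a, dipper_b above 0.03 m and z of dipper_a in the frame of bar between -0.135 and -0.105 m and angle between each of dipper_a, dipper_b, dipper_small's own z axis and vertical below 0.2 rad and linear speed of each of dipper_a, dipper_b below 0.03 m/s and z of dipper_b in the frame of bar between -0.135 and -0.105 m and ((y of dipper_a in the frame of bar between 0.105 and 0.155 m and y of dipper_b in the frame of bar between -0.155 and -0.105 m) or (y of dipper_a in the frame of bar between -0.155 and -0.105 m and y of dipper_b in the frame of bar between 0.105 and 0.155 m)) and angle between bar's own z axis and vertical below 0.1 rad and distance of dipper_small from where it was at the start of the episode below 0.04 m); the robot touches nothing.
It fails at once if both large dippers hang on the same side of the pivot ((contact force between each of dipper_a, dipper_b and bar above 0.4 N and height (world z) of each of dipper_a, dipper_b above 0.03 m and contact force between the fingers and dipper_a below 0.1 N and y of each of dipper_a, dipper_b in the frame of bar above 0.03 m and contact force between the fingers and dipper_b below 0.1 N) or (contact force between each of dipper_a, dipper_b and bar above 0.4 N and height (world z) of each of dipper_a, dipper_b above 0.03 m and contact force between the fingers and dipper_a below 0.1 N and y of each of dipper_a, dipper_b in the frame of bar below -0.03 m and contact force between the fingers and dipper_b below 0.1 N)).
It fails at once if the small dipper is moved more than 40 mm or knocked over (distance of dipper_small from where it was at the start of the episode above 0.04 m or angle between dipper_small's own z axis and vertical above 0.6 rad).
It also fails if it takes over 61 s, if anything falls off the work surface, if the arm or the gripper's body presses on something with over 40 N, if the wrist force passes 120 N, or if a joint passes its speed limit or range.

ROBOT

A 7-joint arm with a two-finger parallel gripper is mounted at the origin on the work surface. World frame = base frame: x ahead of the robot, y to its left, z up, the work surface at z = 0. Lengths are in mm, angles in degrees, forces in N, time in s.
With the tool pointing down it reaches from about 400 to 900 mm from the base axis. Payload 5.5 kg.
Tool frame: the origin (TCP) lies between the finger pads; the fingertips stand manip.finger_overhang ahead of it and the grasp point (between the pads) lies 3 mm ahead of it (manip.finger_overhang is the distance from the TCP to the fingertips, in mm); z points along the fingers, y is the line along which they close (so a half turn about z gives the same grasp; the last joint's range is limited). The gripper opens to 85 mm and grips with 20 to 120 N. Pads are 22 mm wide; open, the fingers measure 114 mm over their backs; the gripper's body (76 mm by 85 mm) begins 54 mm behind the grasp point. The pads swing forward as they close: fully open they stand 13 mm farther back than shut.
Start: joints at [80.627, 28.699, -24.465, 88.831, 12.651, 65.22, -12.049], TCP at [269.105, -591.677, 253.31] pointing down, gripper open.
Joint ranges: [-164.97, 164.97], [-17.58, 116.51], [-87.97, 89.64], [11.32, 138.91], [-80.73, 260.73], [10.89, 115.49], [-147.41, 147.41]. Speed limits (degrees/s): [147.25, 147.25, 180, 180, 180, 180, 180].

INTERFACE

Orientations are given as a 3x3 rotation matrix whose columns are the frame's x, y, z axes.
In Python, from rig import manip, eyes, workorder gives the robot as it stands. The module is installed in compiled form; this text tells all that it offers.
- The arm moves only by the tool carry_out, never from a script. Its argument "commands" is a list of rows, each an object of numbers: "x", "y", "z": the shift along the tool's x, y, z normalised to -1 to 1, where 1 is 0.12 m; "rx", "ry", "rz": the turn, a rotation vector about the tool's x, y, z normalised to -1 to 1, where 1 is 180 degrees; "gripper": the closure, from -1 (fully open) to 1 (shut), so that 0 is half open. A call has 1 to 5 rows; each row is the pose to reach, as a shift and turn from the pose commanded when the call began, along the tool's axes at that moment, turning the shorter way round; what a row does not reach only later rows make up. A row lasts 1/8 s, in which the tool goes at most 62.5 mm and 10.7 degrees, less where a joint would pass 70% of its speed; a pose out of reach is approached as far as the arm can. A call with a number of a shift or a turn outside -1 to 1 is refused whole. A call with a gripper value outside its range is refused whole. The fingers move at their own pace and stop on an object; the grip force is fixed at half the most. Time passes only in rows, so rows that repeat a pose let the fingers close. It gives the time, the measured TCP pose, the force, the opening and the grip force at its end, in the units of the state.
- manip.observe(): the state, without advancing time (a new reading comes with each control period).
- eyes.capture(name): name is "side" or "top"; returns a dict with "pixels" (400x640x3 uint8, blue, green, red), "fov_y" (degrees; the focal length in pixels is half the picture's height over the tangent of half this angle, whatever the lens; pixels are square), "cx", "cy" (the principal point, pixels), "view" (4x4, takes a point from world to camera coordinates). Camera axes: x right, y down, z forward; pixel columns grow to the right and rows downward; lengths in mm; the calibration is good to about 2 mm. A picture is of the moment at which its call begins. There is no depth.
- workorder.sign_off(): hands the job in; it is judged then, once.
The state is a dict: "time_s": time; "joints": joint angles; "joint_vel": joint speeds; "joint_torque": joint torques, N m; "eef_pos": TCP position; "tcp_rot": TCP orientation; "ft_force": force on the tool from outside, world axes, zero at the start; "torque": the same for the moment, N m; "finger_gap": opening from 0.0 (shut) to 1.0 (fully open); "grip_force": force on a finger pad.
Only numpy, scipy, OpenCV 4.12 (cv2) and the standard library are available. Lean on these libraries where they do the work, as an engineer would, in place of code of your own. Each camera call takes 0.05 s, during which the arm holds its last target. There are 200 camera calls.

## Working session

There is one attempt and no reset: what is moved stays moved. The work goes in short steps, Python scripts to look and compute and a tool call to move; the robot and the scene stay as the last step left them, time stands still between calls to the robot, and variables do not carry over. Pictures are saved under pics/ and viewed, at most 10 in all, crops included, and the job is handed in when it is done.

Besides the shell and the picture viewer there is one more tool, called after "Emit:" as name(argument=value, ...), one argument or row to a line, values as JSON. carry_out: Moves the arm, as the interface text tells. Scaled input: -1 to 1 covers 0.12 m each way for a shift and 180 degrees each way for a turn. Its arguments: {"type":"object","properties":{"commands":{"type":"array"}},"required":["commands"]}

```bash
mkdir -p pics; cat > h.py <<'E'
import numpy as np, cv2
from rig import manip, eyes, workorder
def cap(name,fn=None):
    c=eyes.capture(name)
    if fn: cv2.imwrite('pics/'+fn,c['pixels'])
    V=np.array(c['view']);f=200/np.tan(np.radians(c['fov_y'])/2)
    return c,V,f
def proj(c,V,f,P):
    p=V[:3,:3]@np.array(P,float)+V[:3,3]; return c['cx']+f*p[0]/p[2], c['cy']+f*p[1]/p[2]
def at_z(c,V,f,u,v,z):
    R,t=V[:3,:3],V[:3,3]; o=-R.T@t; d=R.T@np.array([(u-c['cx'])/f,(v-c['cy'])/f,1]); return o+d*(z-o[2])/d[2]
E
python3 - <<'E'
from h import *
a=cap('side','s1.png');b=cap('top','t1.png')
for c,V,f in(a,b): print(f,c['cx'],c['cy'],-V[:3,:3].T@V[:3,3]);print(V[:3,:3].round(3))
s=manip.observe();print(s['time_s'],s['eef_pos'],np.round(s['tcp_rot'],3),s['finger_gap'],manip.finger_overhang)
E
```

```text
469.158786416532 318.4819470955409 201.63218846031688 [ 245.06000587  799.94769519 1087.89665527]
[[-0.957 -0.288  0.01 ]
 [-0.226  0.729 -0.646]
 [ 0.179 -0.621 -0.763]]
474.600003046249 318.20289144766656 198.00401128825865 [ 313.03165848   45.95027561 1118.98574302]
[[-0.005 -1.     0.002]
 [-0.981  0.005 -0.195]
 [ 0.195 -0.003 -0.981]]
0.1 [ 268.78394706 -591.17183234  252.35571033] [[ 0.91   0.414 -0.001]
 [ 0.414 -0.91   0.002]
 [ 0.    -0.002 -1.   ]] 0.9985417690354207 22.0
```

View pics/s1.png

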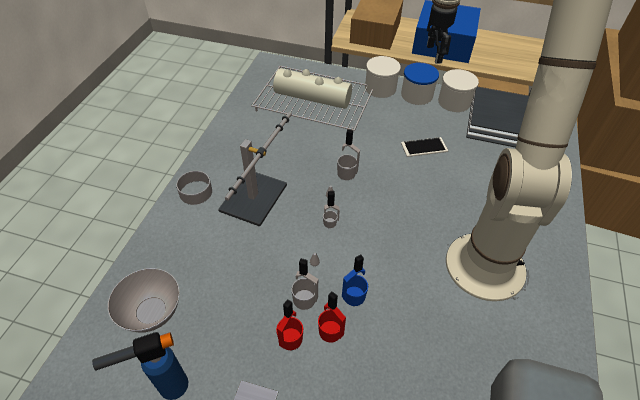

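View pics/t1.png

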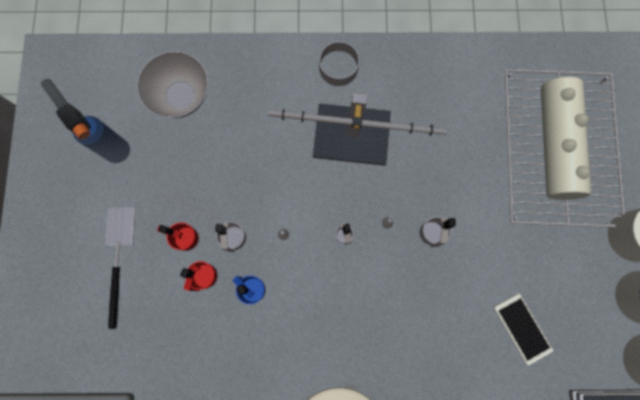

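Steel dippers: large at top px (231,236) and (434,232), side px (305,285) and (348,160). The small one is at top (344,235), side (331,215). The red (181,236), (201,276) and blue (250,290) ones are look-alikes. Next I confirm this in one enlarged composite.

```bash
python3 - <<'E'
from h import *
s=cv2.imread('pics/s1.png');t=cv2.imread('pics/t1.png')
def cr(im,u,v,w=32):return cv2.resize(im[v-w:v+w,u-w:u+w],(266,266),interpolation=cv2.INTER_CUBIC)
cv2.imwrite('pics/c1.png',np.vstack([np.hstack([cr(s,305,283),cr(s,348,155),cr(s,331,208)]),np.hstack([cr(t,228,234),cr(t,438,230),cr(t,346,234)])]))
E
```

```text
(no output)
```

View pics/c1.png

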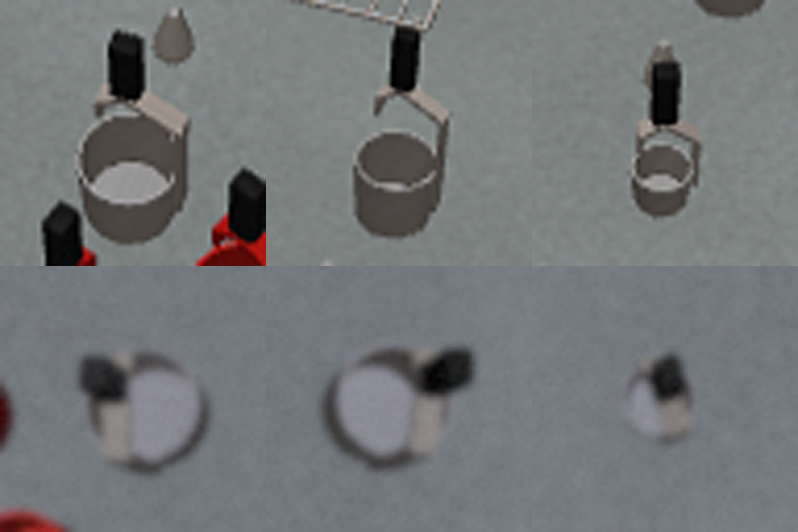

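```bash
cat > m.py <<'E'
from h import *
S=cap('side');T=cap('top')
def tri(s,t):
    A=[];b=[]
    for (c,V,f),(u,v) in((S,s),(T,t)):
        R,o=V[:3,:3],V[:3,3]
        for k,q,pp in((0,u,c['cx']),(1,v,c['cy'])):
            r=(q-pp)/f*R[2]-R[k]; A.append(r); b.append(o[k]-(q-pp)/f*o[2])
    x,res,_,_=np.linalg.lstsq(np.array(A),np.array(b),rcond=None); return x.round(1)
E
python3 - <<'E'
from m import *
for n,s,t in [('A grip top',(303.6,259.7),(217.7,225.8)),('A bend',(316.8,282.3),(223.9,248.2)),('A lip',(297,275.8),(226.6,224.1)),
 ('B grip top',(349.9,130.2),(453.2,221.1)),('B bend',(358.3,151.9),(444.3,243.5)),('B lip',(343.4,149),(445,218.7)),
 ('bar -y',(287,119),(446,132)),('bar +y',(230,196),(268,113))]:
    print(n,tri(s,t),at_z(*T,*t,182).round(1),at_z(*T,*t,210).round(1))
for n,p in (('A',(231,236)),('B',(434,232)),('sm',(344,235))): print(n,at_z(*T,*p,5).round(1))
c,V,f=T; im=c['pixels'].astype(int); s=cv2.imread('pics/s1.png')
t=c['pixels'][90:165,255:460]; cv2.imwrite('pics/b1.png',np.vstack([cv2.resize(t,(800,293),interpolation=cv2.INTER_CUBIC),cv2.resize(S[0]['pixels'][105:215,170:370],(545,300)).copy() if 0 else cv2.copyMakeBorder(cv2.resize(S[0]['pixels'][105:215,170:370],(545,300),interpolation=cv2.INTER_CUBIC),0,0,0,255,0)]))
E
```

```text
A grip top [441.1 242.2 186.2] [444.  243.4 182. ] [440.1 237.5 210. ]
A bend [406.2 244.4 106.1] [399.5 229.6 182. ] [396.9 224.1 210. ]
A lip [457.8 240.6 104.8] [447.3 225.8 182. ] [443.3 220.5 210. ]
B grip top [ 450.  -226.1  181. ] [ 451.1 -225.8  182. ] [ 447.  -217.7  210. ]
B bend [ 416.1 -226.8  102.4] [ 406.5 -205.5  182. ] [ 403.7 -198.   210. ]
B lip [ 467.6 -233.6   94.7] [ 456.  -209.7  182. ] [ 451.8 -202.1  210. ]
bar -y [ 640.7 -223.8  176.1] [ 637.5 -222.2  182. ] [ 627.8 -214.2  210. ]
bar +y [661.7 142.3 223.1] [680.8 147.  182. ] [669.8 144.  210. ]
A [444.4 248.5   5. ]
B [ 451.5 -230.2    5. ]
sm [445.4 -17.6   5. ]
```

View pics/b1.png

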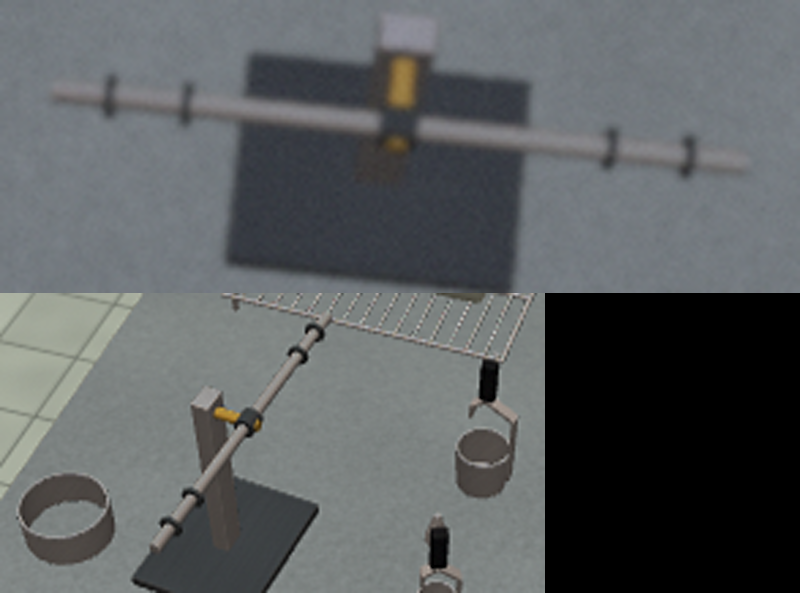

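Both large steel dippers are confirmed: A at about (443,246), B at about (451,-228), straps on their -x side. The bar runs from px (268,113) to (447,132) at yaw of about -6.7°.

```bash
cat > plan.py <<'E'
import sys
from h import *
# plan.py x y z theta : tool-frame normalised shift to target, theta = yaw of tool x
x,y,z,th=map(float,sys.argv[1:5]); s=manip.observe(); R=np.array(s['tcp_rot']); p=np.array(s['eef_pos'])
from scipy.spatial.transform import Rotation as Ro
c,q=np.cos(np.radians(th)),np.sin(np.radians(th)); G=np.array([[c,q,0],[q,-c,0],[0,0,-1]])
print('t',round(s['time_s'],2),'p',p.round(1),'th',np.degrees(np.arctan2(R[1,0],R[0,0])).round(2),'J',np.round(s['joints'],0),'gap',round(s['finger_gap'],3),'grip',np.round(s['grip_force'],1),'F',np.round(s['ft_force'],1))
print('shift',(R.T@(np.array([x,y,z])-p)/120).round(3),'turn',(Ro.from_matrix(R.T@G).as_rotvec()/np.pi).round(4))
E
python3 - <<'E'
from m import *
print(tri((226.9,198.2),(268.3,113.6)),tri((290.4,114.9),(446.7,131.5)))
for n,(u,v) in dict(e1=(52,92),c1=(111,95),c2=(187,102),c3=(611,147),c4=(689,155),e2=(748,162)).items(): print(n,at_z(*T,u/3.902+255,v/3.902+90,210).round(1))
E
python3 plan.py 451 -228 252 83.3
```

```text
[668.  143.2 211.8] [ 630.4 -218.7  199.5]
e1 [668.6 143.3 210. ]
c1 [666.8 112.7 210. ]
c2 [662.8  73.3 210. ]
c3 [ 637.3 -145.4  210. ]
c4 [ 632.7 -185.4  210. ]
e2 [ 628.8 -215.7  210. ]
t 0.3 p [ 269.  -591.5  252.9] th 24.46 J [ 81.  29. -24.  89.  13.  65. -12.] gap 1.004 grip 0.0 F [ 0.5 -0.5 -0.2]
shift [ 2.635 -2.13   0.009] turn [-2.000e-04 -1.000e-04 -3.269e-01]
```

Emit:
carry_out(
  commands=[
    {"x": 0.5, "y": -0.4, "rz": -0.059},
    {"x": 1.0, "y": -0.8, "rz": -0.118},
    {"x": 1.0, "y": -0.8, "rz": -0.177},
    {"x": 1.0, "y": -0.8, "rz": -0.236},
    {"x": 1.0, "y": -0.8, "rz": -0.295},
  ],
)

```text
schema error: expected keys x, y, z, rx, ry, rz, gripper
```

```bash
python3 plan.py 451 -228 252 83.3
```

```text
t 0.3 p [ 269.  -591.5  252.9] th 24.46 J [ 81.  29. -24.  89.  13.  65. -12.] gap 1.004 grip 0.0 F [ 0.5 -0.5 -0.2]
shift [ 2.635 -2.13   0.009] turn [-2.000e-04 -1.000e-04 -3.269e-01]
```

Emit:
carry_out(
  commands=[
    {"x": 0.5, "y": -0.4, "z": 0, "rx": 0, "ry": 0, "rz": -0.059, "gripper": -1},
    {"x": 1.0, "y": -0.8, "z": 0, "rx": 0, "ry": 0, "rz": -0.118, "gripper": -1},
    {"x": 1.0, "y": -0.8, "z": 0, "rx": 0, "ry": 0, "rz": -0.177, "gripper": -1},
    {"x": 1.0, "y": -0.8, "z": 0, "rx": 0, "ry": 0, "rz": -0.236, "gripper": -1},
    {"x": 1.0, "y": -0.8, "z": 0, "rx": 0, "ry": 0, "rz": -0.295, "gripper": -1},
  ],
)

```text
time_s: 0.92
eef_pos: [338.9, -454.1, 253.6]
tcp_rot: [[0.208, 0.978, -0.0], [0.978, -0.208, -0.001], [-0.001, 0.0, -1.0]]
ft_force: [-0.6, -0.2, -0.3]
finger_gap: 0.999
grip_force: 0.0
```

```bash
python3 plan.py 451 -228 252 83.3
```

```text
t 0.93 p [ 338.9 -454.1  253.6] th 77.98 J [ 81.  23. -39. 101.  16.  62.  25.] gap 0.999 grip 0.0 F [-0.6 -0.2 -0.3]
shift [2.038 0.521 0.012] turn [ 0.      0.0002 -0.0296]
```

Emit:
carry_out(
  commands=[
    {"x": 0.5, "y": 0.13, "z": 0, "rx": 0, "ry": 0, "rz": -0.03, "gripper": -1},
    {"x": 1.0, "y": 0.26, "z": 0, "rx": 0, "ry": 0, "rz": -0.03, "gripper": -1},
    {"x": 1.0, "y": 0.26, "z": 0, "rx": 0, "ry": 0, "rz": -0.03, "gripper": -1},
  ],
)

```text
time_s: 1.3
eef_pos: [398.0, -338.7, 254.0]
tcp_rot: [[0.113, 0.994, 0.001], [0.994, -0.113, 0.001], [0.001, 0.001, -1.0]]
ft_force: [0.8, -0.1, 0.7]
finger_gap: 1.001
grip_force: 0.0
```

```bash
python3 plan.py 451 -228 252 83.3
```

```text
t 1.3 p [ 398.  -338.7  254. ] th 83.5 J [ 74.  19. -43. 107.  15.  60.  18.] gap 1.001 grip 0.0 F [ 0.8 -0.1  0.7]
shift [0.967 0.334 0.018] turn [ 0.0004 -0.0003  0.0011]
```

Over B, then down.

Emit:
carry_out(
  commands=[
    {"x": 0.48, "y": 0.17, "z": 0, "rx": 0, "ry": 0, "rz": 0, "gripper": -1},
    {"x": 0.967, "y": 0.334, "z": 0, "rx": 0, "ry": 0, "rz": 0, "gripper": -1},
    {"x": 0.967, "y": 0.334, "z": 0, "rx": 0, "ry": 0, "rz": 0, "gripper": -1},
    {"x": 0.967, "y": 0.334, "z": 0, "rx": 0, "ry": 0, "rz": 0, "gripper": -1},
  ],
)

```text
time_s: 1.8
eef_pos: [448.7, -234.7, 253.3]
tcp_rot: [[0.123, 0.992, -0.0], [0.992, -0.123, -0.001], [-0.001, -0.0, -1.0]]
ft_force: [0.5, -0.4, -0.2]
finger_gap: 1.0
grip_force: 0.0
```

```bash
python3 plan.py 451 -228 165 83.3; python3 - <<'E'
from h import *
T=cap('top');S=cap('side')
i=S[0]['pixels'][90:190,290:410];j=T[0]['pixels'][180:280,380:500]
cv2.imwrite('pics/g1.png',np.hstack([cv2.resize(k,(400,333),interpolation=cv2.INTER_CUBIC) for k in(i,j)]))
E
```

```text
t 1.8 p [ 448.7 -234.7  253.3] th 82.96 J [ 64.  17. -46. 109.  15.  60.   4.] gap 1.0 grip 0.0 F [ 0.5 -0.4 -0.2]
shift [0.058 0.012 0.736] turn [-0.0001  0.0003 -0.0019]
```

View pics/g1.png

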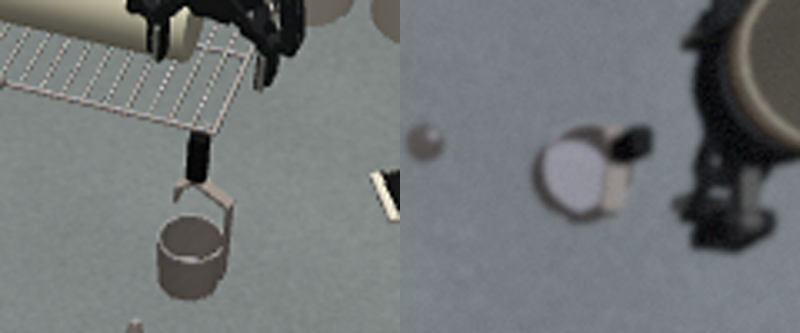

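The picture shows the gripper to the right of dipper B at top px ~(480,235), which isn't where I expect it. I'll project the TCP to check.

```bash
python3 - <<'E'
from h import *
T=cap('top','t2.png');S=cap('side','s2.png')
p=np.array(manip.observe()['eef_pos']);print(p)
for q in (p,p-[0,0,19],[448,-235,182],[444,246,182],[451,-228,182]): print(q,np.round(proj(*T,q)),np.round(proj(*S,q)))
a=np.hstack([S[0]['pixels'][60:260,240:440],T[0]['pixels'][130:330,350:550]]);cv2.imwrite('pics/g2.png',cv2.resize(a,(800,400),interpolation=cv2.INTER_CUBIC))
E
```

```text
[ 448.16480868 -235.56157673  253.10109488]
[ 448.16480868 -235.56157673  253.10109488] [469. 217.] [353. 109.]
[ 448.16480868 -235.56157673  234.10109488] [466. 219.] [352. 114.]
[448, -235, 182] [458. 223.] [351. 128.]
[444, 246, 182] [216. 226.] [301. 261.]
[451, -228, 182] [454. 221.] [349. 129.]
```

View pics/g2.png

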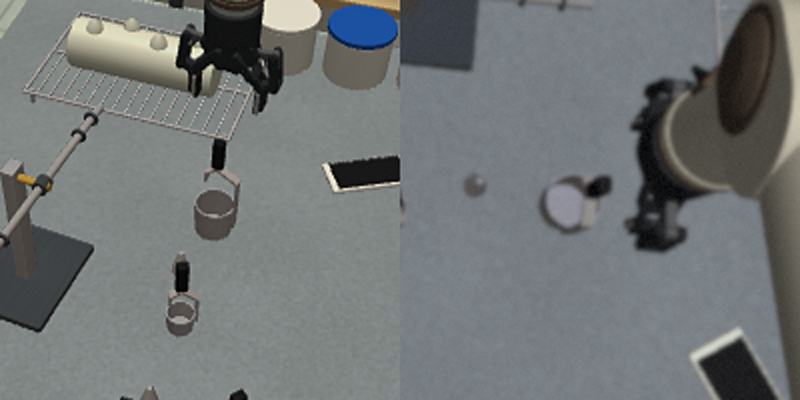

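The projected TCP (469,217) lies midway between the fingertips, so the offset is only perspective. I'm correcting y by about 8 mm and descending.

Emit:
carry_out(
  commands=[
    {"x": 0.07, "y": 0.007, "z": 0, "rx": 0, "ry": 0, "rz": 0, "gripper": -1},
    {"x": 0.07, "y": 0.007, "z": 0.37, "rx": 0, "ry": 0, "rz": 0, "gripper": -1},
    {"x": 0.07, "y": 0.007, "z": 0.735, "rx": 0, "ry": 0, "rz": 0, "gripper": -1},
    {"x": 0.07, "y": 0.007, "z": 0.735, "rx": 0, "ry": 0, "rz": 0, "gripper": -1},
    {"x": 0.07, "y": 0.007, "z": 0.735, "rx": 0, "ry": 0, "rz": 0, "gripper": -1},
  ],
)

```text
time_s: 2.62
eef_pos: [451.8, -225.6, 166.4]
tcp_rot: [[0.122, 0.992, 0.001], [0.992, -0.122, -0.0], [0.0, 0.001, -1.0]]
ft_force: [0.0, -0.3, 0.8]
finger_gap: 1.0
grip_force: 0.0
```

Emit:
carry_out(
  commands=[
    {"x": 0, "y": 0, "z": 0, "rx": 0, "ry": 0, "rz": 0, "gripper": 1},
    {"x": 0, "y": 0, "z": 0, "rx": 0, "ry": 0, "rz": 0, "gripper": 1},
    {"x": 0, "y": 0, "z": 0, "rx": 0, "ry": 0, "rz": 0, "gripper": 1},
    {"x": 0, "y": 0, "z": 0, "rx": 0, "ry": 0, "rz": 0, "gripper": 1},
    {"x": 0, "y": 0, "z": 0, "rx": 0, "ry": 0, "rz": 0, "gripper": 1},
  ],
)

```text
time_s: 3.25
eef_pos: [451.1, -225.8, 165.7]
tcp_rot: [[0.123, 0.992, 0.0], [0.992, -0.123, -0.001], [-0.0, 0.0, -1.0]]
ft_force: [-1.6, 0.9, 6.1]
finger_gap: 0.206
grip_force: 58.9
```

```bash
python3 plan.py 451 -228 295 83.4
```

```text
t 3.25 p [ 451.1 -225.8  165.7] th 82.96 J [ 59.  24. -43. 114.  21.  50.  -3.] gap 0.206 grip 58.9 F [-1.6  0.9  6.1]
shift [-0.019  0.002 -1.078] turn [ 0.0001  0.0002 -0.0025]
```

Gripped: the opening is about 17.5 mm, against an 18 mm grip. Lifting.

Emit:
carry_out(
  commands=[
    {"x": 0, "y": 0, "z": -0.4, "rx": 0, "ry": 0, "rz": 0, "gripper": 1},
    {"x": 0, "y": 0, "z": -0.8, "rx": 0, "ry": 0, "rz": 0, "gripper": 1},
    {"x": 0, "y": 0, "z": -1, "rx": 0, "ry": 0, "rz": 0, "gripper": 1},
    {"x": 0, "y": 0, "z": -1, "rx": 0, "ry": 0, "rz": 0, "gripper": 1},
  ],
)

```text
time_s: 3.75
eef_pos: [451.6, -226.1, 286.4]
tcp_rot: [[0.123, 0.992, 0.003], [0.992, -0.123, -0.002], [-0.002, 0.003, -1.0]]
ft_force: [-0.3, -0.5, -2.4]
finger_gap: 0.203
grip_force: 59.2
```

```bash
python3 plan.py 555 -156 295 83.4;  python3 plan.py 635 -165 295 83.4
```

```text
t 3.75 p [ 451.6 -226.1  286.4] th 82.93 J [ 65.  15. -48. 107.  12.  63.   5.] gap 0.203 grip 59.2 F [-0.3 -0.5 -2.4]
shift [ 0.686  0.783 -0.071] turn [ 0.0009  0.0006 -0.0026]
t 3.75 p [ 451.6 -226.1  286.4] th 82.93 J [ 65.  15. -48. 107.  12.  63.   5.] gap 0.203 grip 59.2 F [-0.3 -0.5 -2.4]
shift [ 0.693  1.454 -0.069] turn [ 0.0009  0.0006 -0.0026]
```

Emit:
carry_out(
  commands=[
    {"x": 0.35, "y": 0.2, "z": -0.075, "rx": 0, "ry": 0, "rz": -0.0025, "gripper": 1},
    {"x": 0.685, "y": 0.45, "z": -0.075, "rx": 0, "ry": 0, "rz": -0.0025, "gripper": 1},
    {"x": 0.685, "y": 0.78, "z": -0.075, "rx": 0, "ry": 0, "rz": -0.0025, "gripper": 1},
    {"x": 0.685, "y": 0.78, "z": -0.075, "rx": 0, "ry": 0, "rz": -0.0025, "gripper": 1},
  ],
)

```text
time_s: 4.25
eef_pos: [554.9, -154.7, 291.4]
tcp_rot: [[0.113, 0.994, -0.002], [0.994, -0.113, 0.003], [0.003, -0.002, -1.0]]
ft_force: [-1.5, -0.6, -3.0]
finger_gap: 0.205
grip_force: 59.9
```

```bash
python3 plan.py 635 -165 295 83.4; python3 - <<'E'
from h import *
T=cap('top');S=cap('side')
a=np.hstack([S[0]['pixels'][60:260,180:380],T[0]['pixels'][60:260,300:500]]);cv2.imwrite('pics/g3.png',cv2.resize(a,(800,400),interpolation=cv2.INTER_CUBIC))
E
```

```text
t 4.25 p [ 554.9 -154.7  291.4] th 83.51 J [ 50.  24. -48.  97.  19.  68.  -9.] gap 0.205 grip 59.9 F [-1.5 -0.6 -3. ]
shift [-0.009  0.672 -0.032] turn [-0.0006 -0.0008  0.0006]
```

View pics/g3.png

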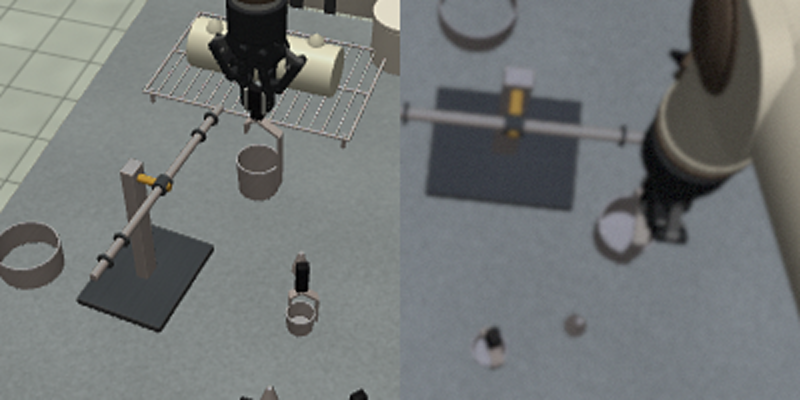

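Dipper B hangs straight in the gripper (side crop (260,170)), just in front of the bar's -y end. Advancing under the bar, then lowering.

Emit:
carry_out(
  commands=[
    {"x": 0, "y": 0.22, "z": -0.03, "rx": 0, "ry": 0, "rz": 0, "gripper": 1},
    {"x": -0.005, "y": 0.45, "z": -0.03, "rx": 0, "ry": 0, "rz": 0, "gripper": 1},
    {"x": -0.01, "y": 0.67, "z": -0.03, "rx": 0, "ry": 0, "rz": 0, "gripper": 1},
    {"x": -0.01, "y": 0.67, "z": -0.03, "rx": 0, "ry": 0, "rz": 0, "gripper": 1},
    {"x": -0.01, "y": 0.67, "z": -0.03, "rx": 0, "ry": 0, "rz": 0, "gripper": 1},
  ],
)

```text
time_s: 4.97
eef_pos: [632.0, -166.1, 296.8]
tcp_rot: [[0.115, 0.993, -0.002], [0.993, -0.115, 0.0], [-0.0, -0.002, -1.0]]
ft_force: [0.8, 0.8, -2.5]
finger_gap: 0.202
grip_force: 59.9
```

```bash
python3 plan.py 635 -165 262 83.4; python3 - <<'E'
from h import *
T=cap('top');S=cap('side')
a=np.hstack([S[0]['pixels'][40:190,190:340],T[0]['pixels'][60:210,330:480]]);cv2.imwrite('pics/g4.png',cv2.resize(a,(800,400),interpolation=cv2.INTER_CUBIC))
E
```

```text
t 4.97 p [ 632.  -166.1  296.8] th 83.39 J [ 43.  32. -46.  85.  23.  73. -12.] gap 0.202 grip 59.9 F [ 0.8  0.8 -2.5]
shift [0.012 0.024 0.29 ] turn [-0.0007  0.     -0.0001]
```

View pics/g4.png

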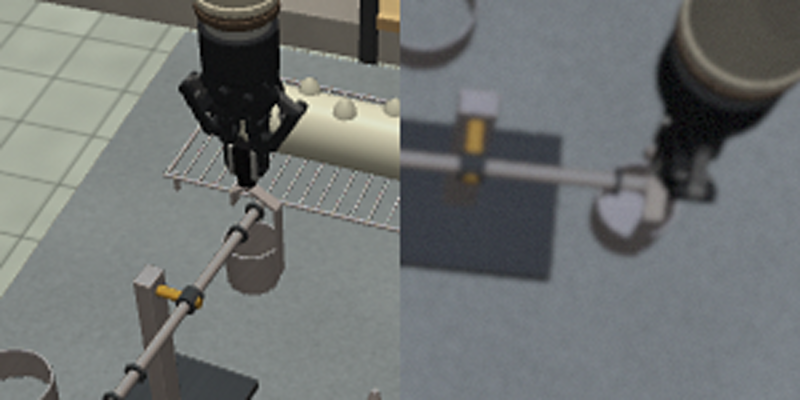

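The bar is inside B's hook, with the collars at crop (238,232) and (255,211). Lowering in steps while watching the force.

Emit:
carry_out(
  commands=[
    {"x": 0.01, "y": 0.024, "z": 0.1, "rx": 0, "ry": 0, "rz": 0, "gripper": 1},
    {"x": 0.01, "y": 0.024, "z": 0.2, "rx": 0, "ry": 0, "rz": 0, "gripper": 1},
    {"x": 0.01, "y": 0.024, "z": 0.3, "rx": 0, "ry": 0, "rz": 0, "gripper": 1},
    {"x": 0.01, "y": 0.024, "z": 0.36, "rx": 0, "ry": 0, "rz": 0, "gripper": 1},
    {"x": 0.01, "y": 0.024, "z": 0.36, "rx": 0, "ry": 0, "rz": 0, "gripper": 1},
  ],
)

```text
time_s: 5.7
eef_pos: [636.1, -165.1, 253.6]
tcp_rot: [[0.115, 0.993, -0.001], [0.993, -0.115, 0.0], [0.0, -0.001, -1.0]]
ft_force: [0.4, -0.9, -1.4]
finger_gap: 0.203
grip_force: 59.9
```

Emit:
carry_out(
  commands=[
    {"x": 0, "y": 0, "z": 0.06, "rx": 0, "ry": 0, "rz": 0, "gripper": 1},
    {"x": 0, "y": 0, "z": 0.12, "rx": 0, "ry": 0, "rz": 0, "gripper": 1},
    {"x": 0, "y": 0, "z": 0.12, "rx": 0, "ry": 0, "rz": 0, "gripper": 1},
    {"x": 0, "y": 0, "z": 0.12, "rx": 0, "ry": 0, "rz": 0, "gripper": 1},
  ],
)

```text
time_s: 6.2
eef_pos: [636.4, -165.1, 240.2]
tcp_rot: [[0.115, 0.993, -0.0], [0.993, -0.115, -0.0], [-0.0, -0.0, -1.0]]
ft_force: [-1.4, -0.3, -0.8]
finger_gap: 0.199
grip_force: 60.0
```

```bash
python3 plan.py 635 -165 233 83.4
```

```text
t 6.2 p [ 636.4 -165.1  240.2] th 83.41 J [ 42.  35. -44.  88.  26.  68. -13.] gap 0.199 grip 60.0 F [-1.4 -0.3 -0.8]
shift [-0.    -0.012  0.06 ] turn [-0.0001  0.      0.    ]
```

Emit:
carry_out(
  commands=[
    {"x": 0, "y": 0, "z": 0.03, "rx": 0, "ry": 0, "rz": 0, "gripper": 1},
    {"x": 0, "y": 0, "z": 0.055, "rx": 0, "ry": 0, "rz": 0, "gripper": 1},
    {"x": 0, "y": 0, "z": 0.055, "rx": 0, "ry": 0, "rz": 0, "gripper": 1},
  ],
)

```text
time_s: 6.58
eef_pos: [636.7, -164.9, 234.0]
tcp_rot: [[0.115, 0.993, 0.001], [0.993, -0.115, 0.0], [0.0, 0.001, -1.0]]
ft_force: [-2.0, 0.6, 2.7]
finger_gap: 0.203
grip_force: 60.7
```

```bash
python3 plan.py 635 -165 233 83.4; python3 - <<'E'
from h import *
T=cap('top');S=cap('side')
a=np.hstack([S[0]['pixels'][40:240,180:380],T[0]['pixels'][40:240,290:490]]);cv2.imwrite('pics/g5.png',cv2.resize(a,(800,400),interpolation=cv2.INTER_CUBIC))
E
```

```text
t 6.58 p [ 636.7 -164.9  234. ] th 83.42 J [ 42.  35. -44.  88.  26.  67. -14.] gap 0.203 grip 60.7 F [-2.   0.6  2.7]
shift [-0.003 -0.014  0.008] turn [ 0.0002 -0.      0.0001]
```

View pics/g5.png

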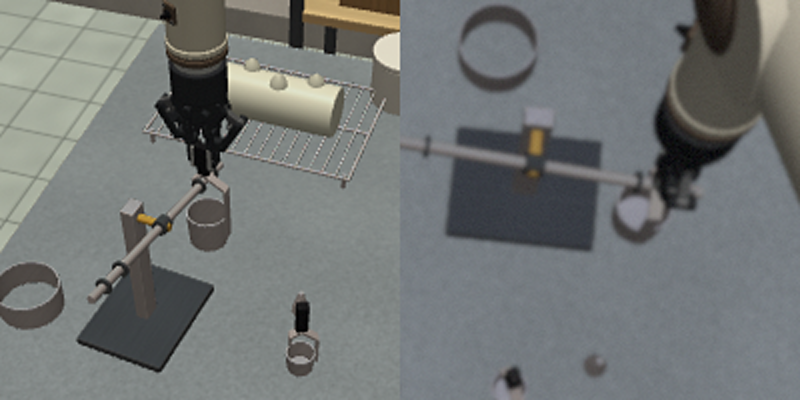

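The hook is seated at the collars (side crop (203,182)) and the bar has tipped to its stop; the force has reversed. Releasing and rising.

Emit:
carry_out(
  commands=[
    {"x": 0, "y": 0, "z": 0, "rx": 0, "ry": 0, "rz": 0, "gripper": -0.3},
    {"x": 0, "y": 0, "z": 0, "rx": 0, "ry": 0, "rz": 0, "gripper": -0.3},
    {"x": 0, "y": 0, "z": 0, "rx": 0, "ry": 0, "rz": 0, "gripper": -0.3},
    {"x": 0, "y": 0, "z": 0, "rx": 0, "ry": 0, "rz": 0, "gripper": -0.3},
  ],
)

```text
time_s: 7.18
eef_pos: [636.5, -165.2, 233.4]
tcp_rot: [[0.115, 0.993, 0.0], [0.993, -0.115, 0.0], [0.0, 0.0, -1.0]]
ft_force: [0.1, 0.8, -0.1]
finger_gap: 0.648
grip_force: 0.0
```

Emit:
carry_out(
  commands=[
    {"x": 0, "y": 0, "z": -0.2, "rx": 0, "ry": 0, "rz": 0, "gripper": -0.3},
    {"x": 0, "y": 0, "z": -0.5, "rx": 0, "ry": 0, "rz": 0, "gripper": -0.3},
    {"x": 0, "y": 0, "z": -0.85, "rx": 0, "ry": 0, "rz": 0, "gripper": -0.3},
    {"x": 0, "y": 0, "z": -0.85, "rx": 0, "ry": 0, "rz": 0, "gripper": -0.3},
  ],
)

```text
time_s: 7.68
eef_pos: [638.6, -164.8, 339.8]
tcp_rot: [[0.115, 0.993, 0.007], [0.993, -0.115, -0.001], [-0.001, 0.007, -1.0]]
ft_force: [0.5, 0.5, 0.1]
finger_gap: 0.653
grip_force: 0.0
```

```bash
python3 plan.py 443 244.5 330 83.4
```

```text
t 7.67 p [ 638.6 -164.8  339.8] th 83.41 J [ 43.  31. -46.  81.  22.  77. -11.] gap 0.653 grip 0.0 F [0.5 0.5 0.1]
shift [ 3.201 -2.011  0.065] turn [0.0023 0.0002 0.0001]
```

Emit:
carry_out(
  commands=[
    {"x": 0.4, "y": -0.3, "z": 0, "rx": 0, "ry": 0, "rz": 0, "gripper": -1},
    {"x": 0.8, "y": -0.65, "z": 0, "rx": 0, "ry": 0, "rz": 0, "gripper": -1},
    {"x": 1.0, "y": -0.95, "z": 0, "rx": 0, "ry": 0, "rz": 0, "gripper": -1},
  ],
)

```text
time_s: 8.05
eef_pos: [535.3, -29.5, 334.8]
tcp_rot: [[0.111, 0.994, -0.001], [0.994, -0.111, 0.001], [0.001, -0.001, -1.0]]
ft_force: [1.1, -0.1, -0.1]
finger_gap: 0.999
grip_force: 0.0
```

Emit:
carry_out(
  commands=[
    {"x": 0.4, "y": -0.3, "z": 0, "rx": 0, "ry": 0, "rz": 0, "gripper": -1},
    {"x": 0.8, "y": -0.6, "z": 0, "rx": 0, "ry": 0, "rz": 0, "gripper": -1},
    {"x": 1.0, "y": -0.8, "z": 0, "rx": 0, "ry": 0, "rz": 0, "gripper": -1},
    {"x": 1.0, "y": -0.8, "z": 0, "rx": 0, "ry": 0, "rz": 0, "gripper": -1},
  ],
)

```text
time_s: 8.55
eef_pos: [453.5, 99.8, 335.3]
tcp_rot: [[0.11, 0.994, 0.0], [0.994, -0.11, -0.002], [-0.002, 0.0, -1.0]]
ft_force: [1.3, -1.5, -0.0]
finger_gap: 1.002
grip_force: 0.0
```

```bash
python3 plan.py 443 244.5 255 84
```

```text
t 8.55 p [453.5  99.8 335.3] th 83.71 J [ 38.   8. -58. 108.   7.  68. -29.] gap 1.002 grip 0.0 F [ 1.3 -1.5 -0. ]
shift [ 1.19  -0.22   0.667] turn [ 0.0001  0.0005 -0.0016]
```

Emit:
carry_out(
  commands=[
    {"x": 0.45, "y": -0.1, "z": 0.2, "rx": 0, "ry": 0, "rz": 0, "gripper": -1},
    {"x": 0.9, "y": -0.2, "z": 0.5, "rx": 0, "ry": 0, "rz": 0, "gripper": -1},
    {"x": 1.0, "y": -0.22, "z": 0.66, "rx": 0, "ry": 0, "rz": 0, "gripper": -1},
    {"x": 1.0, "y": -0.22, "z": 0.66, "rx": 0, "ry": 0, "rz": 0, "gripper": -1},
  ],
)

```text
time_s: 9.05
eef_pos: [442.0, 219.7, 254.3]
tcp_rot: [[0.113, 0.994, -0.004], [0.994, -0.113, -0.0], [-0.001, -0.004, -1.0]]
ft_force: [-0.1, -0.9, -0.2]
finger_gap: 1.001
grip_force: 0.0
```

```bash
python3 plan.py 443 244.5 165 84
```

```text
t 9.05 p [442.  219.7 254.3] th 83.53 J [ 20.  20. -58. 110.  19.  61. -53.] gap 1.001 grip 0.0 F [-0.1 -0.9 -0.2]
shift [ 0.207 -0.012  0.744] turn [-0.0013  0.0002 -0.0026]
```

Emit:
carry_out(
  commands=[
    {"x": 0.207, "y": -0.012, "z": 0, "rx": 0, "ry": 0, "rz": 0, "gripper": -1},
    {"x": 0.207, "y": -0.012, "z": 0.2, "rx": 0, "ry": 0, "rz": 0, "gripper": -1},
    {"x": 0.207, "y": -0.012, "z": 0.5, "rx": 0, "ry": 0, "rz": 0, "gripper": -1},
    {"x": 0.207, "y": -0.012, "z": 0.744, "rx": 0, "ry": 0, "rz": 0, "gripper": -1},
    {"x": 0.207, "y": -0.012, "z": 0.744, "rx": 0, "ry": 0, "rz": 0, "gripper": -1},
  ],
)

```text
time_s: 9.68
eef_pos: [444.5, 241.9, 165.8]
tcp_rot: [[0.117, 0.993, -0.003], [0.993, -0.117, -0.002], [-0.003, -0.003, -1.0]]
ft_force: [-0.4, 0.1, 0.7]
finger_gap: 0.996
grip_force: 0.0
```

Emit:
carry_out(
  commands=[
    {"x": 0, "y": 0, "z": 0, "rx": 0, "ry": 0, "rz": 0, "gripper": 1},
    {"x": 0, "y": 0, "z": 0, "rx": 0, "ry": 0, "rz": 0, "gripper": 1},
    {"x": 0, "y": 0, "z": 0, "rx": 0, "ry": 0, "rz": 0, "gripper": 1},
    {"x": 0, "y": 0, "z": 0, "rx": 0, "ry": 0, "rz": 0, "gripper": 1},
    {"x": 0, "y": 0, "z": 0, "rx": 0, "ry": 0, "rz": 0, "gripper": 1},
  ],
)

```text
time_s: 10.3
eef_pos: [444.5, 244.9, 167.6]
tcp_rot: [[0.115, 0.993, 0.001], [0.993, -0.115, 0.0], [0.0, 0.001, -1.0]]
ft_force: [-1.8, 0.7, 4.9]
finger_gap: 0.206
grip_force: 59.5
```

```bash
python3 plan.py 443 245 318 83.4
```

```text
t 10.3 p [444.5 244.9 167.6] th 83.42 J [ 11.  28. -53. 113.  28.  53. -63.] gap 0.206 grip 59.5 F [-1.8  0.7  4.9]
shift [ 0.    -0.012 -1.254] turn [ 0.0002 -0.0001  0.0001]
```

Emit:
carry_out(
  commands=[
    {"x": 0, "y": 0, "z": -0.4, "rx": 0, "ry": 0, "rz": 0, "gripper": 1},
    {"x": 0, "y": 0, "z": -0.8, "rx": 0, "ry": 0, "rz": 0, "gripper": 1},
    {"x": 0, "y": 0, "z": -1, "rx": 0, "ry": 0, "rz": 0, "gripper": 1},
    {"x": 0, "y": 0, "z": -1, "rx": 0, "ry": 0, "rz": 0, "gripper": 1},
  ],
)

```text
time_s: 10.8
eef_pos: [445.3, 244.8, 288.3]
tcp_rot: [[0.115, 0.993, 0.003], [0.993, -0.115, 0.001], [0.001, 0.003, -1.0]]
ft_force: [-0.5, 0.5, -2.6]
finger_gap: 0.203
grip_force: 59.5
```

```bash
python3 plan.py 575 101 320 83.4
```

```text
t 10.8 p [445.3 244.8 288.3] th 83.38 J [ 18.  19. -60. 106.  18.  65. -55.] gap 0.203 grip 59.5 F [-0.5  0.5 -2.6]
shift [-1.066  1.212 -0.261] turn [ 0.001  -0.0003 -0.0001]
```

Emit:
carry_out(
  commands=[
    {"x": -0.3, "y": 0.3, "z": -0.15, "rx": 0, "ry": 0, "rz": 0, "gripper": 1},
    {"x": -0.6, "y": 0.6, "z": -0.26, "rx": 0, "ry": 0, "rz": 0, "gripper": 1},
    {"x": -0.9, "y": 0.7, "z": -0.26, "rx": 0, "ry": 0, "rz": 0, "gripper": 1},
    {"x": -1.0, "y": 0.7, "z": -0.26, "rx": 0, "ry": 0, "rz": 0, "gripper": 1},
  ],
)

```text
time_s: 11.3
eef_pos: [514.1, 111.9, 315.8]
tcp_rot: [[0.12, 0.993, -0.004], [0.993, -0.12, -0.001], [-0.001, -0.003, -1.0]]
ft_force: [0.9, 0.6, -2.3]
finger_gap: 0.2
grip_force: 59.4
```

```bash
python3 plan.py 575 101 320 83.4
```

```text
t 11.3 p [514.1 111.9 315.8] th 83.13 J [ 32.  19. -57. 101.  17.  69. -37.] gap 0.2 grip 59.4 F [ 0.9  0.6 -2.3]
shift [-0.029  0.515 -0.037] turn [-0.0011  0.0005 -0.0015]
```

Emit:
carry_out(
  commands=[
    {"x": -0.02, "y": 0.25, "z": -0.02, "rx": 0, "ry": 0, "rz": 0, "gripper": 1},
    {"x": -0.03, "y": 0.5, "z": -0.03, "rx": 0, "ry": 0, "rz": 0, "gripper": 1},
    {"x": -0.03, "y": 0.515, "z": -0.03, "rx": 0, "ry": 0, "rz": 0, "gripper": 1},
    {"x": -0.03, "y": 0.515, "z": -0.03, "rx": 0, "ry": 0, "rz": 0, "gripper": 1},
  ],
)

```text
time_s: 11.8
eef_pos: [573.6, 106.1, 320.5]
tcp_rot: [[0.113, 0.994, -0.003], [0.994, -0.113, 0.0], [0.0, -0.003, -1.0]]
ft_force: [-1.1, -0.0, -2.4]
finger_gap: 0.206
grip_force: 59.4
```

```bash
python3 plan.py 664 91 320 83.4; python3 - <<'E'
from h import *
T=cap('top','t6.png');S=cap('side','s6.png')
# test of bar: fit tilt by matching bar vs collar profile in the side view
c,V,f=S; g=cv2.cvtColor(c['pixels'],cv2.COLOR_BGR2GRAY).astype(np.float32)
h0,d=np.array([649.5,-36,210.]),np.array([.114,.993,0])
for a in (0,4,7,8,9,10,11,12):
    r=np.radians(a); P=[h0+s*(d*np.cos(r)+[0,0,np.sin(r)]) for s in np.arange(60,178,1.)]
    uv=np.array([proj(*S,p) for p in P],np.float32); pr=cv2.remap(g,uv[:,:1],uv[:,1:],1).ravel()
    print(a,'mean',pr.mean().round(1),'darkest at',np.arange(60,178)[np.argsort(pr)[:6]])
E
```

```text
t 11.8 p [573.6 106.1 320.5] th 83.51 J [ 28.  25. -55.  93.  21.  73. -37.] gap 0.206 grip 59.4 F [-1.1 -0.  -2.4]
shift [-0.04   0.762  0.002] turn [-0.0009 -0.0001  0.0006]
0 mean 63.7 darkest at [ 97  98  96  99 100 101]
4 mean 90.6 darkest at [136 137 145 138 139 140]
7 mean 85.0 darkest at [140 139 101 138 141 100]
8 mean 96.8 darkest at [142 141 102 103 101 143]
9 mean 110.4 darkest at [104 144 103 143 105 142]
10 mean 122.7 darkest at [105 104 145 144 146 103]
11 mean 131.3 darkest at [147 148 105 106 146 149]
12 mean 135.4 darkest at [108 107 150 149 151 148]
```

The bar's raised end is where expected: tilt 10–11°, collars at about 105 and 147. Advancing.

Emit:
carry_out(
  commands=[
    {"x": -0.05, "y": 0.2, "z": -0.01, "rx": 0, "ry": 0, "rz": 0, "gripper": 1},
    {"x": -0.05, "y": 0.4, "z": -0.01, "rx": 0, "ry": 0, "rz": 0, "gripper": 1},
    {"x": -0.05, "y": 0.6, "z": -0.01, "rx": 0, "ry": 0, "rz": 0, "gripper": 1},
    {"x": -0.05, "y": 0.76, "z": -0.01, "rx": 0, "ry": 0, "rz": 0, "gripper": 1},
    {"x": -0.05, "y": 0.76, "z": -0.01, "rx": 0, "ry": 0, "rz": 0, "gripper": 1},
  ],
)

```text
time_s: 12.52
eef_pos: [665.1, 88.5, 322.6]
tcp_rot: [[0.115, 0.993, -0.0], [0.993, -0.115, 0.0], [0.0, -0.0, -1.0]]
ft_force: [-1.0, -0.2, -2.7]
finger_gap: 0.205
grip_force: 59.5
```

```bash
python3 plan.py 664 90 280 83.4; python3 - <<'E'
from h import *
T=cap('top');S=cap('side')
a=np.hstack([S[0]['pixels'][60:260,150:350],T[0]['pixels'][40:240,250:450]]);cv2.imwrite('pics/g6.png',cv2.resize(a,(800,400),interpolation=cv2.INTER_CUBIC))
E
```

```text
t 12.53 p [665.1  88.5 322.6] th 83.38 J [ 23.  34. -51.  80.  27.  78. -35.] gap 0.205 grip 59.5 F [-1.  -0.2 -2.7]
shift [ 0.012 -0.011  0.355] turn [-0.0001 -0.0001 -0.0001]
```

View pics/g6.png

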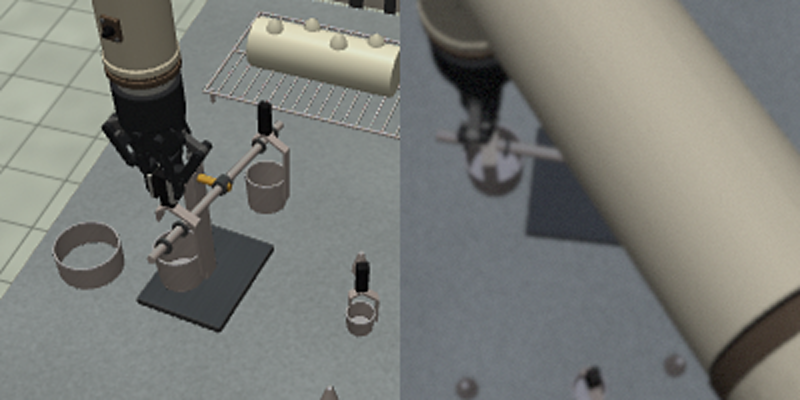

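B hangs upright at (267,180). A's hook surrounds the bar between the +y collars at (166,244) and (184,228). Lowering.

Emit:
carry_out(
  commands=[
    {"x": 0.01, "y": -0.008, "z": 0.1, "rx": 0, "ry": 0, "rz": 0, "gripper": 1},
    {"x": 0.01, "y": -0.008, "z": 0.2, "rx": 0, "ry": 0, "rz": 0, "gripper": 1},
    {"x": 0.01, "y": -0.008, "z": 0.28, "rx": 0, "ry": 0, "rz": 0, "gripper": 1},
    {"x": 0.01, "y": -0.008, "z": 0.33, "rx": 0, "ry": 0, "rz": 0, "gripper": 1},
    {"x": 0.01, "y": -0.008, "z": 0.36, "rx": 0, "ry": 0, "rz": 0, "gripper": 1},
  ],
)

```text
time_s: 13.25
eef_pos: [664.2, 89.7, 279.5]
tcp_rot: [[0.115, 0.993, -0.0], [0.993, -0.115, 0.0], [0.0, -0.0, -1.0]]
ft_force: [0.6, 0.4, -0.9]
finger_gap: 0.202
grip_force: 59.5
```

Emit:
carry_out(
  commands=[
    {"x": 0, "y": 0, "z": 0.03, "rx": 0, "ry": 0, "rz": 0, "gripper": 1},
    {"x": 0, "y": 0, "z": 0.06, "rx": 0, "ry": 0, "rz": 0, "gripper": 1},
    {"x": 0, "y": 0, "z": 0.09, "rx": 0, "ry": 0, "rz": 0, "gripper": 1},
    {"x": 0, "y": 0, "z": 0.12, "rx": 0, "ry": 0, "rz": 0, "gripper": 1},
    {"x": 0, "y": 0, "z": 0.12, "rx": 0, "ry": 0, "rz": 0, "gripper": 1},
  ],
)

```text
time_s: 13.88
eef_pos: [664.4, 89.9, 265.3]
tcp_rot: [[0.115, 0.993, 0.0], [0.993, -0.115, 0.0], [0.0, 0.0, -1.0]]
ft_force: [0.6, 0.2, -0.1]
finger_gap: 0.202
grip_force: 59.6
```

```bash
python3 plan.py 665 90 257 83.4
```

```text
t 13.88 p [664.4  89.9 265.3] th 83.41 J [ 22.  37. -50.  84.  29.  72. -37.] gap 0.202 grip 59.6 F [ 0.6  0.2 -0.1]
shift [0.002 0.005 0.069] turn [ 0.0001 -0.0001  0.    ]
```

Emit:
carry_out(
  commands=[
    {"x": 0.01, "y": 0.005, "z": 0.03, "rx": 0, "ry": 0, "rz": 0, "gripper": 1},
    {"x": 0.015, "y": 0.005, "z": 0.065, "rx": 0, "ry": 0, "rz": 0, "gripper": 1},
    {"x": 0.015, "y": 0.005, "z": 0.065, "rx": 0, "ry": 0, "rz": 0, "gripper": 1},
    {"x": 0.015, "y": 0.005, "z": 0.065, "rx": 0, "ry": 0, "rz": 0, "gripper": 1},
  ],
)

```text
time_s: 14.38
eef_pos: [665.1, 91.0, 257.6]
tcp_rot: [[0.115, 0.993, -0.0], [0.993, -0.115, -0.001], [-0.001, 0.0, -1.0]]
ft_force: [1.6, -1.0, 0.8]
finger_gap: 0.202
grip_force: 59.5
```

```bash
cat > lvl.py <<'E'
from h import *
S=cap('side','s%d.png'%int(manip.observe()['time_s']*100)); g=cv2.cvtColor(S[0]['pixels'],cv2.COLOR_BGR2GRAY).astype(np.float32)
h0,d=np.array([649.5,-36,210.]),np.array([.114,.993,0])
for a in range(-10,13,2):
    r=np.radians(a); o=[]
    for lo,hi in((20,100),(-100,-20)):
        uv=np.array([proj(*S,h0+s*(d*np.cos(r)+[0,0,np.sin(r)])) for s in np.arange(lo,hi,1.)],np.float32); o.append(cv2.remap(g,uv[:,:1],uv[:,1:],1).mean().round(1))
    print(a,o)
E
python3 plan.py 665 90 257 83.4; python3 lvl.py
```

```text
t 14.38 p [665.1  91.  257.6] th 83.38 J [ 22.  37. -50.  85.  29.  72. -38.] gap 0.202 grip 59.5 F [ 1.6 -1.   0.8]
shift [-0.008  0.     0.005] turn [ 0.      0.0002 -0.0001]
-10 [np.float32(82.5), np.float32(130.4)]
-8 [np.float32(90.8), np.float32(137.7)]
-6 [np.float32(103.6), np.float32(147.8)]
-4 [np.float32(117.8), np.float32(151.3)]
-2 [np.float32(125.9), np.float32(149.9)]
0 [np.float32(123.0), np.float32(144.6)]
2 [np.float32(105.7), np.float32(134.6)]
4 [np.float32(75.8), np.float32(121.0)]
6 [np.float32(50.1), np.float32(107.9)]
8 [np.float32(35.8), np.float32(100.0)]
10 [np.float32(30.1), np.float32(93.2)]
12 [np.float32(27.3), np.float32(92.8)]
```

Bar is level to within about 2°. Releasing, then rising clear.

Emit:
carry_out(
  commands=[
    {"x": 0, "y": 0, "z": 0, "rx": 0, "ry": 0, "rz": 0, "gripper": 0.4},
    {"x": 0, "y": 0, "z": 0, "rx": 0, "ry": 0, "rz": 0, "gripper": 0},
    {"x": 0, "y": 0, "z": 0, "rx": 0, "ry": 0, "rz": 0, "gripper": -0.5},
    {"x": 0, "y": 0, "z": 0, "rx": 0, "ry": 0, "rz": 0, "gripper": -0.5},
    {"x": 0, "y": 0, "z": 0, "rx": 0, "ry": 0, "rz": 0, "gripper": -0.5},
  ],
)

```text
time_s: 15.05
eef_pos: [664.9, 91.6, 257.6]
tcp_rot: [[0.115, 0.993, -0.0], [0.993, -0.115, 0.0], [0.0, -0.0, -1.0]]
ft_force: [-0.4, 0.4, -0.3]
finger_gap: 0.751
grip_force: 0.0
```

Emit:
carry_out(
  commands=[
    {"x": 0, "y": 0, "z": -0.2, "rx": 0, "ry": 0, "rz": 0, "gripper": -0.5},
    {"x": 0, "y": 0, "z": -0.5, "rx": 0, "ry": 0, "rz": 0, "gripper": -0.5},
    {"x": 0, "y": 0, "z": -0.9, "rx": 0, "ry": 0, "rz": 0, "gripper": -0.5},
    {"x": 0, "y": 0, "z": -0.9, "rx": 0, "ry": 0, "rz": 0, "gripper": -0.5},
    {"x": 0, "y": 0, "z": -0.9, "rx": 0, "ry": 0, "rz": 0, "gripper": -0.5},
  ],
)

```text
time_s: 15.68
eef_pos: [664.8, 91.5, 365.4]
tcp_rot: [[0.115, 0.993, 0.0], [0.993, -0.115, -0.0], [-0.0, 0.0, -1.0]]
ft_force: [-0.7, 0.2, -1.1]
finger_gap: 0.75
grip_force: 0.0
```

Emit:
carry_out(
  commands=[
    {"x": 0, "y": 0, "z": 0, "rx": 0, "ry": 0, "rz": 0, "gripper": -0.5},
    {"x": 0, "y": 0, "z": 0, "rx": 0, "ry": 0, "rz": 0, "gripper": -0.5},
    {"x": 0, "y": 0, "z": 0, "rx": 0, "ry": 0, "rz": 0, "gripper": -0.5},
    {"x": 0, "y": 0, "z": 0, "rx": 0, "ry": 0, "rz": 0, "gripper": -0.5},
    {"x": 0, "y": 0, "z": 0, "rx": 0, "ry": 0, "rz": 0, "gripper": -0.5},
  ],
)

```text
time_s: 16.3
eef_pos: [664.9, 91.6, 365.6]
tcp_rot: [[0.115, 0.993, -0.0], [0.993, -0.115, 0.0], [0.0, -0.0, -1.0]]
ft_force: [-0.6, -0.3, 0.3]
finger_gap: 0.75
grip_force: 0.0
```

```bash
python3 plan.py 665 90 257 83.4; python3 lvl.py; python3 - <<'E'
from h import *
S=cap('side')
# settle check: frame differences, and the dippers' black grips near their expected tops
a=S[0]['pixels'].astype(int)
for n,(x,y) in dict(plus=(664.5,93),minus=(635,-165)).items():
    u,v=np.round(proj(*S,(x,y,246))).astype(int); w=a[v-22:v+22,u-22:u+22].max(2)<45; ys,xs=np.nonzero(w)
    print(n,(u,v),w.sum(),xs.mean()+u-22,ys.mean()+v-22)
for i in range(8): b=cap('side')
print(np.abs(b[0]['pixels'].astype(int)-a)[90:300,150:320].max())
E
```

```text
t 16.3 p [664.9  91.6 365.6] th 83.41 J [ 22.  33. -52.  77.  26.  82. -35.] gap 0.75 grip 0.0 F [-0.6 -0.3  0.3]
shift [-0.013  0.002  0.905] turn [-0. -0.  0.]
-10 [np.float32(79.2), np.float32(130.2)]
-8 [np.float32(84.7), np.float32(133.6)]
-6 [np.float32(94.4), np.float32(143.2)]
-4 [np.float32(108.9), np.float32(151.3)]
-2 [np.float32(124.8), np.float32(151.9)]
0 [np.float32(137.9), np.float32(148.2)]
2 [np.float32(146.9), np.float32(139.8)]
4 [np.float32(152.4), np.float32(127.2)]
6 [np.float32(154.4), np.float32(112.6)]
8 [np.float32(148.4), np.float32(103.1)]
10 [np.float32(133.8), np.float32(99.5)]
12 [np.float32(119.6), np.float32(95.1)]
plus (np.int64(235), np.int64(175)) 158 235.86708860759495 174.74683544303798
minus (np.int64(281), np.int64(113)) 125 281.552 115.29599999999999
35
```

```bash
python3 - <<'E'
from h import *
s0=cv2.imread('pics/s1.png'); S=cap('side','s9.png'); s=S[0]['pixels']
h0,d=np.array([649.5,-36,210.]),np.array([.114,.993,0])
def P(k,a): r=np.radians(a); return np.array(proj(*S,h0+k*(d*np.cos(r)+[0,0,np.sin(r)])))
for k in (165,-95,45,-45):
    u,v=np.round(P(k,0)).astype(int)
    for q,im in (('tipped s6',cv2.imread('pics/s6.png')),('now',s)):
        t=s0[v-8:v+9,u-8:u+9]; m=cv2.matchTemplate(im[v-24:v+25,u-16:u+17],t,cv2.TM_CCOEFF_NORMED); _,b,_,l=cv2.minMaxLoc(m)
        print(k,q,'moved',l[0]-8,l[1]-16,'score',round(b,2),'expected/5deg',(P(k,5)-P(k,0)).round(1))
E
```

```text
165 tipped s6 moved -3 1 score 0.79 expected/5deg [-0.7 -4. ]
165 now moved 0 -1 score 0.9 expected/5deg [-0.7 -4. ]
-95 tipped s6 moved -1 -6 score 0.19 expected/5deg [0.1 2.3]
-95 now moved 0 0 score 0.66 expected/5deg [0.1 2.3]
45 tipped s6 moved -2 -1 score 0.3 expected/5deg [-0.1 -1.1]
45 now moved 0 0 score 0.99 expected/5deg [-0.1 -1.1]
-45 tipped s6 moved 0 -16 score 0.22 expected/5deg [0.1 1.1]
-45 now moved 0 0 score 0.64 expected/5deg [0.1 1.1]
```

The bar matches its starting level position: the +y end has moved by at most 1 px, about 1°. Both grips are where they should be, so I'm handing in after a short settle.

Emit:
carry_out(
  commands=[
    {"x": 0, "y": 0, "z": 0, "rx": 0, "ry": 0, "rz": 0, "gripper": -0.5},
    {"x": 0, "y": 0, "z": 0, "rx": 0, "ry": 0, "rz": 0, "gripper": -0.5},
    {"x": 0, "y": 0, "z": 0, "rx": 0, "ry": 0, "rz": 0, "gripper": -0.5},
    {"x": 0, "y": 0, "z": 0, "rx": 0, "ry": 0, "rz": 0, "gripper": -0.5},
    {"x": 0, "y": 0, "z": 0, "rx": 0, "ry": 0, "rz": 0, "gripper": -0.5},
  ],
)

```text
time_s: 17.48
eef_pos: [664.9, 91.5, 365.6]
tcp_rot: [[0.115, 0.993, 0.0], [0.993, -0.115, 0.0], [0.0, 0.0, -1.0]]
ft_force: [0.3, 0.0, 0.2]
finger_gap: 0.747
grip_force: 0.0
```

```bash
python3 -c "
from rig import workorder
print(workorder.sign_off())"
```

```text
the job is handed in; nothing more can be done
None
```

I hung both large dippers on the bar, one at each end between the collars, and the bar rests level to about 1° by the side camera; I left the small dipper alone and handed the job in at about 17.5 s, but sign-off returned no verdict.

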